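# Turn the fan controller's dial one click and start it

## Task

On the bench controller with the big round knurled dial, turn the dial one click clockwise with a fingertip, from the one-dot setting until it clicks in at the two-dot setting, then press the start button beside it fully down and let it go. Do not pick anything up, do not shove the controller along the bench, and leave the other controller with its bar-shaped knob and the things lying around alone.

Things in the scene. Friction and masses are not known exactly. Their poses are not given: they have to be found in the camera images.
- fan_unit: the controller to work: a grey box 200 (x) x 130 (y) x 58 mm high with a bare metal top panel, standing loose on rubber feet (2.5 kg). Origin at the centre of its underside; +x points to its back, about away from the robot; z up. The dial's axis is vertical, 30 mm to +x of the origin; the start button 73 mm to -x, toward the robot. Dots on the panel beyond the dial mark its settings (see the dial)
- fan_dial (a joint): angle of the dial, rad, grows clockwise seen from above. It clicks in at 0 (one dot, at the left; where it starts), 0.63 (two dots, straight to the unit's +x) and 1.26 (three dots, right). A spring pulls it to the nearest click from within 0.31 rad; past half-way it snaps on. Overcoming a click takes about 0.06 N m (1.8 N along the surface 35 mm from the axis)
- dial_top (a point): centre of the dial's flat top, on its axis. The dial is a black disc 92 mm in diameter over its fine ribs (too wide to grip), 24 mm tall; its top is 82 mm above the bench. The top is flat to 42 mm from the axis: a fingertip pressed down on it (some 10 N) and moved round the axis drags it along; the rim can also be rubbed round from the side
- dial_mark (a point): outer end of the white pointer line on the dial's top, 41 mm from the axis; turns with the dial
- start (a joint): how far the start button is pressed, m: 0 up, 0.006 fully down. It springs back when let go; fully down takes 5 N
- start_top (a point): centre of the top of the start button, a grey round cap 20 mm in diameter in a black collar, which is pressed straight down. The cap stands 10 mm proud of the collar; its top is 80 mm above the bench when up
- lamp_unit: the other controller, to be left alone: the same grey box with a bar-shaped knob in place of the dial and no button. Origin at the centre of its underside
- lamp_tip (a point): end of the bar of that knob (bar 42 mm long, 14 mm wide), 20 mm from its axis and about 95 mm above the bench
- wood_block_2: bystander: hardwood block 45 x 90 x 45 mm, origin at the centre of its underside
- tape_measure: bystander: yellow tape measure 65 x 70 x 35 mm, origin at the centre of its underside
- tin_screws: bystander: round open tin of screws, 75 mm in diameter, 46 mm high, origin at the centre of its underside

How it is judged:
On the way, in this order (a step that is already met when the one before it is completed fails the run):
1. a finger touches the controller and turns the dial out of the one-dot click (contact force between the fingers and fan_unit above 0.3 N and value of joint fan_dial above 0.12 rad), for 0.02 s.
2. the dial has clicked in at the two-dot setting (value of joint fan_dial between 0.51 and 0.75 rad), for 0.2 s.
3. with the dial there, the start button is pressed down (all of step 2 and value of joint start above 0.0045 m), for 0.05 s.
At the end, for the whole second after the job is handed in: The dial rests within 0.12 rad of the two-dot click (0.63); the button was pressed 4.5 mm or more with the dial there and is up again (under 1.5 mm). The other controller and its bar knob are within 15 mm, and this one (flat, at rest), block, tape and tin within 30 mm, of where they began (all of step 2 and value of joint start below 0.0015 m and distance of each of fan_unit, wood_block_2, tape_measure, tin_screws from where it was at the start of the episode below 0.03 m and angle between fan_unit's own z axis and vertical below 0.05 rad and linear speed of fan_unit below 0.02 m/s and distance of each of lamp_unit, lamp_tip from where it was at the start of the episode below 0.015 m); the robot touches nothing.
It fails at once if the controller with the dial is shoved more than 30 mm, lifted or tipped (distance of fan_unit from where it was at the start of the episode above 0.03 m or height (world z) of fan_unit above 0.015 m or angle between fan_unit's own z axis and vertical above 0.12 rad).
It fails at once if the other controller or its bar knob is moved (15 mm) (distance of any of lamp_unit, lamp_tip from where it was at the start of the episode above 0.015 m).
It fails at once if a bystander is lifted 15 mm or moved 30 mm (distance of any of wood_block_2, tape_measure, tin_screws from where it was at the start of the episode above 0.03 m or height (world z) of any of wood_block_2, tape_measure, tin_screws above 0.015 m).
It also fails if it takes over 40 s, if anything falls off the work surface, if the arm or the gripper's body presses on something with over 40 N, if the wrist force passes 120 N, or if a joint passes its speed limit or range.

## Robot

A 6-joint arm with a two-finger parallel gripper is mounted at the origin on a cart in front of the work surface, level with it; the furniture and walls round the work are solid. World frame = base frame: x ahead of the robot, y to its left, z up, the work surface at z = 0. Lengths are in m, angles in rad, forces in N, time in s.
With the tool pointing down it reaches from about 0.35 to 0.85 m from the base axis. Payload 8.1 kg.
Tool frame: the origin (TCP) lies between the finger pads; the fingertips stand 11 mm ahead of it and the grasp point (between the pads) lies 8 mm behind it (tips_ahead is the z of the fingertips in the tool frame, in m); z points along the fingers, y is the line along which they close (so a half turn about z gives the same grasp; the last joint's range is limited). The gripper opens to 93 mm and grips with 3 to 60 N. Pads are 15 mm wide; open, the fingers measure 128 mm over their backs; the gripper's body (75 mm by 188 mm) begins 65 mm behind the grasp point.
Start: joints at [1.016, 0.13, 1.488, -0, 1.523, -0.085], TCP at [0.272, 0.535, 0.23] pointing down, gripper open.
Joint ranges: [-2.96, 2.96], [-0.89, 2.26], [0.02, 2.5], [-1.34, 4.48], [0, 2.73], [-2.66, 2.66]. Speed limits (rad/s): [2.39, 2.39, 2.79, 3.14, 3.14, 3.14].

## Interface

Orientations are given as a rotation vector (axis times angle).
In Python, from plant import read_state, read_camera, close_job, tips_ahead gives the robot as it stands. The module is installed in compiled form; this text tells all that it offers.
- The arm moves only by the tool move_arm, never from a script. Its argument "plan" is a list of rows, each a list of 7 numbers: the turn, a rotation vector about the tool's x, y, z in units of 6 degrees (1.0 is 6 degrees), then the shift along the tool's x, y, z in units of 25 mm (1.0 is 25 mm), then the finger opening in mm, from 0 to 93. A call has exactly 10 rows; each row shifts and turns the commanded pose from where the row before left it, along the tool's axes as they then stand; what a row does not reach is not made up. A row lasts 1/10 s, in which the tool goes at most 50 mm and 8.59 degrees, less where a joint would pass 70% of its speed; a pose out of reach is approached as far as the arm can. A call is refused whole if a number of a shift passes 1 or a number of a turn 1, either way. A call with a gripper value outside its range is refused whole. The fingers move at their own pace and stop on an object; "force" is the grip in N (left out, the last holds). Time passes only in rows, so rows that do not move let the fingers close, or fill a call up. It gives the time, the measured TCP pose, the force, the opening and the grip force at its end, in the units of the state.
- read_state(): the state, without advancing time (a new reading comes with each control period).
- read_camera(name): name is "side" or "top" or "wrist"; returns a dict with "frame" (480x640x3 uint8, red, green, blue), "z_map" (480x640 float32, m along the optical axis (not along the pixel's ray), 0 where there is no reading), "fx", "fy", "cx", "cy" (pixels), "rvec" (rotation vector, rad) and "tvec" (3), from world to camera coordinates, as OpenCV has them. Camera axes: x right, y down, z forward; pixel columns grow to the right and rows downward; lengths in m; the calibration is good to about 2 mm. A picture is of the moment at which its call begins.
- close_job(): hands the job in; it is judged then, once.
The state is a dict: "t": time; "q": joint angles; "dq": joint speeds; "joint_torque": joint torques, N m; "tool_pos": TCP position; "orientation": TCP orientation; "force": force on the tool from outside, world axes, zero at the start; "wrist_torque": the same for the moment, N m; "opening": finger opening in m; "gripper_force": force on a finger pad.
Only numpy, scipy, OpenCV 4.12 (cv2) and the standard library are available. Lean on these libraries where they do the work, as an engineer would, in place of code of your own. Each camera call takes 0.05 s, during which the arm holds its last target. There are 200 camera calls.

## Working session

There is one attempt and no reset: what is moved stays moved. The work goes in short steps, Python scripts to look and compute and a tool call to move; the robot and the scene stay as the last step left them, time stands still between calls to the robot, and variables do not carry over. Pictures are saved under pics/ and viewed, at most 10 in all, crops included, and the job is handed in when it is done.

Besides the shell and the picture viewer there is one more tool, called after "Call:" as a command line: name --pt "numbers of a row" for each row, then --argument value for the rest. move_arm: Moves the arm, as the interface text tells. Its arguments: {"type":"object","properties":{"plan":{"type":"array","items":{"type":"array","items":{"type":"number"}}},"force":{"type":"number"}},"required":["plan"]}

```bash
mkdir -p pics
cat > h.py <<'E'
import numpy as np, cv2
from plant import *
def pts(c):
    R=cv2.Rodrigues(np.array(c["rvec"],float))[0]; t=np.array(c["tvec"],float).ravel()
    v,u=np.mgrid[0:480,0:640]; z=c["z_map"]
    P=np.stack([(u-c["cx"])/c["fx"]*z,(v-c["cy"])/c["fy"]*z,z],-1)
    W=(P-t)@R; W[z==0]=np.nan
    return W
E
python3 - <<'E'
from h import *
c=read_camera("top"); cv2.imwrite("pics/top.png",c["frame"][...,::-1])
np.savez("top.npz",W=pts(c),f=c["frame"])
print(read_state()); print(tips_ahead)
R=cv2.Rodrigues(np.array(c["rvec"],float))[0]; print(-R.T@np.array(c["tvec"]).ravel(), R)
E
```

```text
{'t': 0.05, 'q': array([ 1.01558493e+00,  1.31154828e-01,  1.48925562e+00,  2.49342414e-05,
        1.52299232e+00, -8.54305478e-02]), 'dq': array([-0.00067988,  0.00058629,  0.00081336,  0.0001494 ,  0.00142807,
        0.00047345]), 'joint_torque': array([ 1.16292271e-03, -5.61765575e+01, -4.93494773e+01,  7.70007935e-02,
        2.98912742e-02, -6.58929184e-05]), 'tool_pos': array([0.27131846, 0.5345481 , 0.2286042 ]), 'orientation': array([-7.31026462e-01, -3.05474519e+00,  2.68587380e-03]), 'force': array([ 0.1506003 ,  0.059898  , -0.09393735]), 'wrist_torque': array([-0.0187793 ,  0.02381988,  0.01230493]), 'gripper_force': 0.0, 'opening': 0.09311007418448437}
0.011
[ 0.21133186 -0.05198983  1.49856237] [[-0.02328969 -0.99972733  0.00168883]
 [-0.97638354  0.02238287 -0.2148818 ]
 [ 0.21478541 -0.00665348 -0.9766386 ]]
```

View pics/top.png

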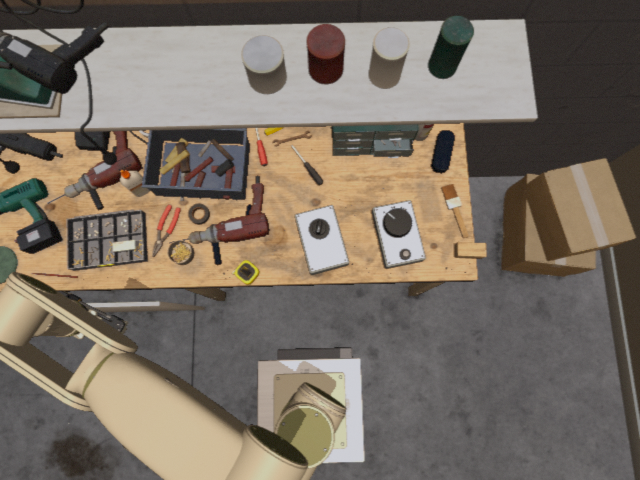

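The top view shows the fan unit at the right, with its dial at about (398,222) and button at (405,254). The lamp unit is at (322,238).

Run:
```python
from h import *
d=np.load("top.npz"); W=d["W"]; f=d["f"].astype(int)
for n,(u,v) in dict(dial=(398,222),btn=(405,254),panel=(390,250),lamp=(322,222),shelf=(350,115),bench=(430,200),robotbase=(310,430)).items(): print(n,W[v,u].round(3))
X,Y,Z=np.moveaxis(W,-1,0)
v,u=np.mgrid[0:480,0:640]
roi=(u>370)&(u<430)&(v>195)&(v<275)
def info(m,n):
    m=m.astype(np.uint8); k,l,s,c=cv2.connectedComponentsWithStats(m)
    for i in range(1,k):
        if s[i,4]>20:
            p=W[l==i]; 
            print(n,s[i],c[i].round(1),np.nanmedian(p,0).round(4),((np.nanmin(p,0)+np.nanmax(p,0))/2).round(4), cv2.minAreaRect(p[:,:2].astype(np.float32)*1000))
info(roi&(Z>.072),"high"); info(roi&(Z>.045)&(Z<.12),"unit")
info((u>285)&(u<355)&(v>195)&(v<280)&(Z>.045)&(Z<.12),"lamp")
# wrist
c=read_camera("side"); cv2.imwrite("pics/side.png",c["frame"][...,::-1])
```

```text
dial [ 0.564 -0.288  0.083]
btn [ 0.463 -0.305  0.078]
panel [ 0.48  -0.263  0.057]
lamp [ 0.573 -0.051  0.067]
shelf [ 0.76  -0.127  0.419]
bench [ 0.66  -0.415 -0.006]
robotbase [ 0.015 -0.014  0.391]
high [383 208  29  29 645] [397.2 221.8] [ 0.5649 -0.2861  0.0817] [ 0.5663 -0.2862  0.0816] ((566.2224731445312, -286.2301940917969), (88.34680938720703, 89.9493179321289), 88.6558609008789)
high [401 249   9  11  47] [405.3 253.4] [ 0.4657 -0.3062  0.0774] [ 0.4634 -0.3059  0.079 ] ((464.01531982421875, -308.5928039550781), (29.13764190673828, 22.6972713470459), 20.793922424316406)
unit [ 372  200   54   68 2501] [398.2 233.4] [ 0.5306 -0.2893  0.0592] [ 0.5369 -0.2925  0.0679] ((537.0648193359375, -292.36553955078125), (200.87222290039062, 130.72354125976562), 10.626357078552246)
lamp [ 294  205   55   69 2521] [321.1 238.8] [ 0.5206 -0.0469  0.0579] [ 0.5245 -0.0457  0.077 ] ((525.1483764648438, -46.42506408691406), (201.1984405517578, 130.29298400878906), 13.762384414672852)
```

View pics/side.png

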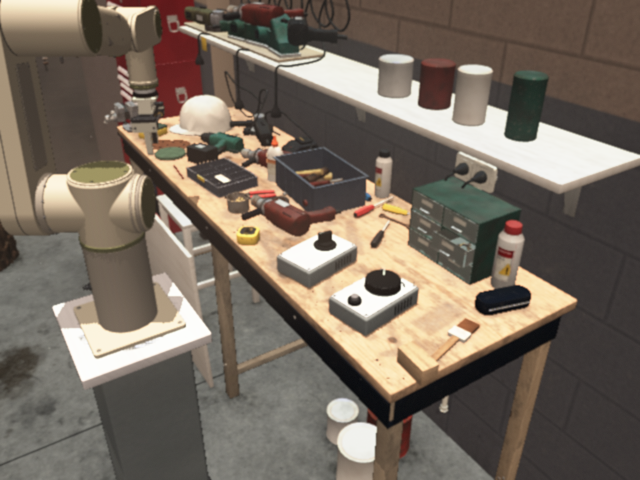

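The side view agrees: the fan unit's dial is at (383,283), the lamp unit beside it, with clear space above. The fan centre is about (0.537, -0.292) with a yaw of 10.6°, so the dial is at (0.566, -0.287) and the button at (0.465, -0.306). These match the directly measured blobs and their heights. I'll travel there at constant orientation.

Call:
move_arm --pt "0 0 0 -0.98 -0.92 0 40" --pt "0 0 0 -0.98 -0.92 0 40" --pt "0 0 0 -0.98 -0.92 0 40" --pt "0 0 0 -0.98 -0.92 0 40" --pt "0 0 0 -0.98 -0.92 0 40" --pt "0 0 0 -0.98 -0.92 0 40" --pt "0 0 0 -0.98 -0.92 0 40" --pt "0 0 0 -0.98 -0.92 0 40" --pt "0 0 0 -0.98 -0.92 0 40" --pt "0 0 0 -0.98 -0.92 0 40"

```text
t: 1.1
tool_pos: [0.3859, 0.2177, 0.2293]
orientation: [-0.731, -3.055, 0.0]
force: [0.3, 0.3, 0.0]
opening: 0.0401
gripper_force: 0.0
```

Call:
move_arm --pt "0 0 0 -0.98 -0.92 0 40" --pt "0 0 0 -0.98 -0.92 0 40" --pt "0 0 0 -0.98 -0.92 0 40" --pt "0 0 0 -0.98 -0.92 0 40" --pt "0 0 0 -0.98 -0.92 0 40" --pt "0 0 0 -0.98 -0.92 0 40" --pt "0 0 0 -0.98 -0.92 0 40" --pt "0 0 0 -0.98 -0.92 0 40" --pt "0 0 0 -0.98 -0.92 0 40" --pt "0 0 0 -0.98 -0.92 0 40"

```text
t: 2.1
tool_pos: [0.5003, -0.0983, 0.2292]
orientation: [-0.731, -3.055, -0.0]
force: [0.2, 1.1, 1.1]
opening: 0.0397
gripper_force: 0.0
```

Call:
move_arm --pt "0 0 0 -0.98 -0.92 0 40" --pt "0 0 0 -0.98 -0.92 0 40" --pt "0 0 0 -0.98 -0.92 0 40" --pt "0 0 0 -0.98 -0.92 0 40" --pt "0 0 0 -0.7 -0.6 0 40" --pt "0 0 0 0 0 0 40" --pt "0 0 0 0 0 0 40" --pt "0 0 0 0 0 0 40" --pt "0 0 0 0 0 0 40" --pt "0 0 0 0 0 0 40"

```text
t: 3.1
tool_pos: [0.5548, -0.2439, 0.2299]
orientation: [0.73, 3.055, -0.0]
force: [-0.2, -0.3, -0.6]
opening: 0.0404
gripper_force: 0.0
```

```bash
cat > look.py <<'E'
from h import *
import sys
from scipy.spatial.transform import Rotation as Ro
s=read_state(); R=Ro.from_rotvec(s["orientation"]).as_matrix(); p=s["tool_pos"]
print("t",s["t"],"pos",p.round(4),"z",R[:,2].round(4),"x",R[:,0].round(3),"q",s["q"].round(2),"F",s["force"].round(2),s["opening"])
c=read_camera("wrist"); W=pts(c); Z=W[...,2]
cv2.imwrite("pics/%s.png"%sys.argv[1],c["frame"][...,::-1])
m=((Z>.072)&(Z<.09)).astype(np.uint8); k,l,st,ce=cv2.connectedComponentsWithStats(m)
for i in range(1,k):
    if st[i,4]>60:
        q=W[l==i][:,:2].astype(np.float32); (x,y),r=cv2.minEnclosingCircle(q)
        print(st[i],"circle",round(x,4),round(y,4),round(r,4),"z",np.median(Z[l==i]).round(4),"tool units to it",(R.T@(np.array([x,y,p[2]])-p)/.025).round(2))
E
python3 look.py w1
```

```text
t 3.1 pos [ 0.5548 -0.2439  0.2299] z [ 3.e-04 -1.e-04 -1.e+00] x [-0.892  0.452 -0.   ] q [-0.5   0.15  1.47  0.    1.52 -1.6 ] F [-0.24 -0.33 -0.62] 0.04036996041424131
[538  89  25  57 743] circle 0.5501 -0.0426 0.0211 z 0.0811 tool units to it [ 3.81  7.1  -0.  ]
[196 158  25  25 490] circle 0.4616 -0.3071 0.0101 z 0.0796 tool units to it [ 2.18 -3.94 -0.  ]
[ 234  213  105  101 7307] circle 0.5628 -0.2887 0.046 z 0.0816 tool units to it [-1.1  -1.46  0.  ]
[588 402  11  11  64] circle 0.8197 -0.0945 0.0047 z 0.0868 tool units to it [-6.75 10.12  0.  ]
```

View pics/w1.png

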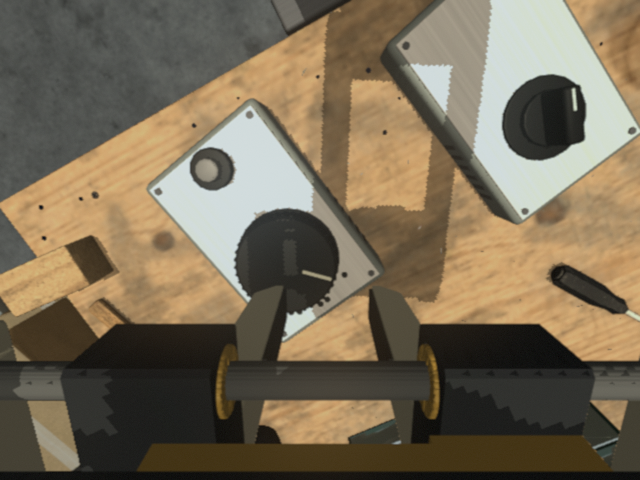

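The wrist view shows the dial centre at about (287,262), its pointer at the one-dot mark, and the button at (210,168). I'm centring over the dial and descending to about 5 mm above it.

Call:
move_arm --pt "0 0 0 -0.55 -0.73 0 40" --pt "0 0 0 -0.55 -0.73 0 40" --pt "0 0 0 0 0 0.8 40" --pt "0 0 0 0 0 0.8 40" --pt "0 0 0 0 0 0.8 40" --pt "0 0 0 0 0 0.8 40" --pt "0 0 0 0 0 0.8 40" --pt "0 0 0 0 0 0.8 40" --pt "0 0 0 0 0 0.45 40" --pt "0 0 0 0 0 0 40"

```text
t: 4.15
tool_pos: [0.5616, -0.2886, 0.0963]
orientation: [-0.73, -3.052, -0.002]
force: [-0.6, -0.6, -0.5]
opening: 0.04
gripper_force: 0.0
```

```bash
python3 look.py w2
```

```text
t 4.15 pos [ 0.5616 -0.2886  0.0963] z [-0.0031  0.0019 -1.    ] x [-0.892  0.452  0.004] q [-0.56  0.31  1.53 -0.    1.31 -1.66] F [-0.62 -0.62 -0.49] 0.03998047425195022
[ 170  110   47   46 1665] circle 0.4617 -0.3072 0.0101 z 0.0794 tool units to it [ 3.23 -2.47  0.01]
[  239   210   181   151 17295] circle 0.5621 -0.2889 0.0459 z 0.0816 tool units to it [-0.02  0.   -0.  ]
```

View pics/w2.png

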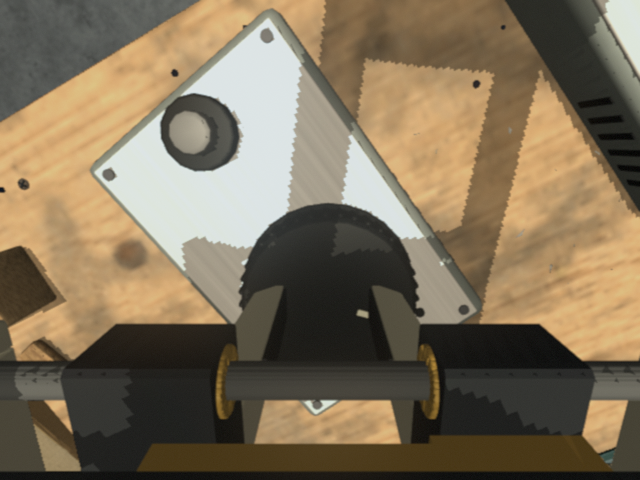

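The tool is centred on the dial at about (330,290). Next I'm pressing down gently.

Call:
move_arm --pt "0 0 0 0 0 0.04 40" --pt "0 0 0 0 0 0.04 40" --pt "0 0 0 0 0 0.04 40" --pt "0 0 0 0 0 0.02 40" --pt "0 0 0 0 0 0.02 40" --pt "0 0 0 0 0 0 40" --pt "0 0 0 0 0 0 40" --pt "0 0 0 0 0 0 40" --pt "0 0 0 0 0 0 40" --pt "0 0 0 0 0 0 40"

```text
t: 5.2
tool_pos: [0.5628, -0.2897, 0.0944]
orientation: [0.731, 3.055, -0.0]
force: [0.6, -0.2, -0.4]
opening: 0.0395
gripper_force: 0.0
```

Call:
move_arm --pt "0 0 0 0 0 0.03 40" --pt "0 0 0 0 0 0.03 40" --pt "0 0 0 0 0 0.02 40" --pt "0 0 0 0 0 0 40" --pt "0 0 0 0 0 0 40" --pt "0 0 0 0 0 0 40" --pt "0 0 0 0 0 0 40" --pt "0 0 0 0 0 0 40" --pt "0 0 0 0 0 0 40" --pt "0 0 0 0 0 0 40"

```text
t: 6.2
tool_pos: [0.5629, -0.2897, 0.0933]
orientation: [0.731, 3.055, -0.0]
force: [-3.4, 1.1, 6.6]
opening: 0.0398
gripper_force: 3.1
```

Call:
move_arm --pt "0 0 0 0 0 0.03 40" --pt "0 0 0 0 0 0 40" --pt "0 0 0.6 0 0 0 40" --pt "0 0 0.7 0 0 0 40" --pt "0 0 0.7 0 0 0 40" --pt "0 0 0.7 0 0 0 40" --pt "0 0 0.7 0 0 0 40" --pt "0 0 0.7 0 0 0 40" --pt "0 0 0 0 0 0 40" --pt "0 0 0 0 0 0 40"

```text
t: 7.2
tool_pos: [0.5628, -0.2894, 0.0932]
orientation: [-1.365, -2.829, -0.0]
force: [-5.1, 5.3, 13.1]
opening: 0.04
gripper_force: 6.1
```

```bash
python3 look.py w3; python3 -c "
from plant import *
s=read_state();print(s['wrist_torque'],s['gripper_force'])"
```

```text
t 7.2 pos [ 0.5628 -0.2894  0.0932] z [-1.e-04  3.e-04 -1.e+00] x [-0.622  0.783  0.   ] q [-0.56  0.32  1.53  0.    1.3  -1.23] F [-5.14  5.31 13.05] 0.040048403058803944
[ 113  181   49   44 1590] circle 0.462 -0.3074 0.0104 z 0.0794 tool units to it [ 1.94 -3.6   0.  ]
[  238   208   184   153 18151] circle 0.563 -0.2889 0.0462 z 0.0816 tool units to it [0.01 0.02 0.  ]
[ 0.83414401  1.14764356 -0.03725004] 6.091330801573349
```

View pics/w3.png

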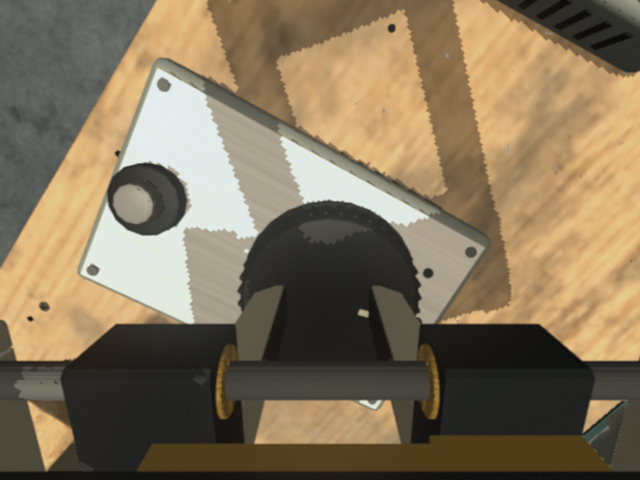

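The pointer stays at about (362,313) in the gripper's view, so the dial turned with the fingers by about 25° without slipping. I'll finish the turn to 36° and lift.

Call:
move_arm --pt "0 0 0.7 0 0 0 40" --pt "0 0 0.7 0 0 0 40" --pt "0 0 0.5 0 0 0 40" --pt "0 0 0 0 0 0 40" --pt "0 0 0 0 0 0 40" --pt "0 0 0 0 0 -0.1 40" --pt "0 0 0 0 0 -0.5 40" --pt "0 0 0 0 0 -1 40" --pt "0 0 0 0 0 -1 0" --pt "0 0 0 0 0 0 0"

```text
t: 8.25
tool_pos: [0.5652, -0.2912, 0.1621]
orientation: [1.636, 2.673, -0.0]
force: [0.8, 0.3, -1.1]
opening: 0.0283
gripper_force: 0.0
```

```bash
python3 look.py w4
```

```text
t 8.25 pos [ 0.5652 -0.2912  0.1621] z [ 0.0067 -0.0042 -1.    ] x [-0.455  0.89  -0.007] q [-0.56  0.26  1.47 -0.    1.41 -1.03] F [ 0.77  0.27 -1.06] 0.028300758274416096
[  259   185   136   131 12810] circle 0.563 -0.2892 0.0461 z 0.0817 tool units to it [ 0.11 -0.04 -0.  ]
[161 194  34  31 783] circle 0.461 -0.3086 0.0117 z 0.0794 tool units to it [ 1.28 -4.03 -0.02]
[ 596  309   44   52 1054] circle 0.7847 -0.249 0.0241 z 0.0793 tool units to it [-2.49  8.59  0.05]
[552 401  40  42 743] circle 0.7856 -0.3193 0.0204 z 0.0839 tool units to it [-5.01  7.34  0.06]
[600 459  12  12  85] circle 0.8436 -0.3438 0.0126 z 0.083 tool units to it [-6.94  8.96  0.08]
```

View pics/w4.png

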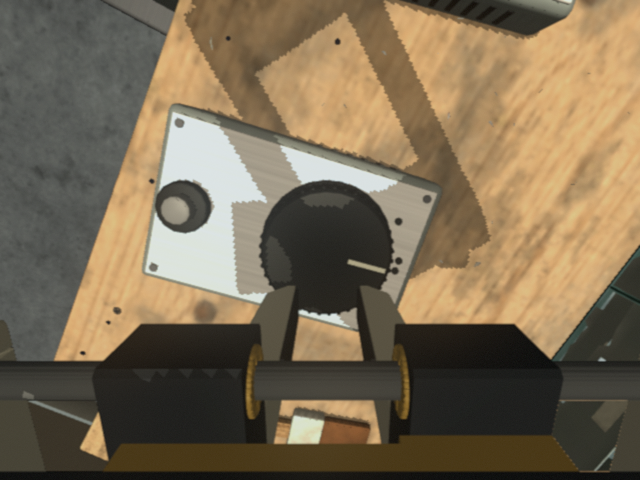

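The pointer now points at the two-dot mark (398,265), and the unit has not moved. Next I'm moving over the button with the fingers closed.

Call:
move_arm --pt "0 0 0 0.3 -0.98 0 0" --pt "0 0 0 0.3 -0.98 0 0" --pt "0 0 0 0.3 -0.98 0 0" --pt "0 0 0 0.3 -0.98 0 0" --pt "0 0 0 0 0 0.8 0" --pt "0 0 0 0 0 0.8 0" --pt "0 0 0 0 0 0.8 0" --pt "0 0 0 0 0 0 0" --pt "0 0 0 0 0 0 0" --pt "0 0 0 0 0 0 0"

```text
t: 9.3
tool_pos: [0.4624, -0.3079, 0.0976]
orientation: [1.639, 2.679, -0.0]
force: [-0.8, -1.0, 0.3]
opening: 0.0005
gripper_force: 0.0
```

```bash
python3 look.py w5
```

```text
t 9.3 pos [ 0.4624 -0.3079  0.0976] z [ 8.e-04 -7.e-04 -1.e+00] x [-0.455  0.89  -0.001] q [-0.68  0.11  1.75  0.    1.27 -1.15] F [-0.8  -1.    0.31] 0.000498878830596633
[  429   262   173    99 12455] circle 0.5614 -0.2852 0.0459 z 0.0815 tool units to it [-1.    3.94  0.  ]
[310 274  38  18 444] circle 0.4595 -0.3031 0.0097 z 0.0787 tool units to it [ 0.23 -0.02 -0.  ]
[ 482  401   79   19 1086] circle 0.5859 -0.3171 0.0216 z 0.0816 tool units to it [-2.58  4.23  0.  ]
```

View pics/w5.png

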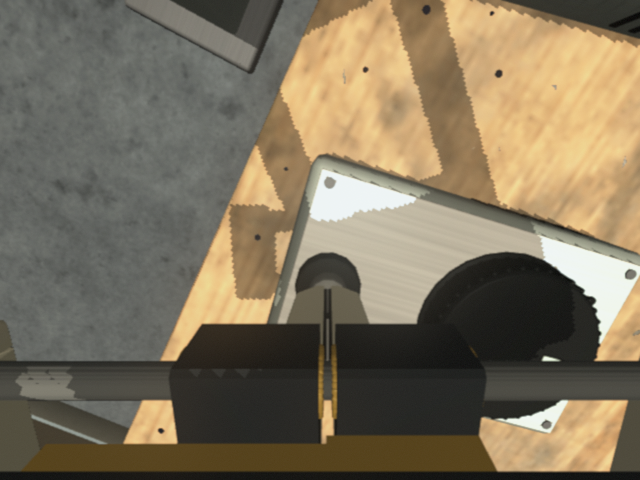

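The fingers are centred over the button at (328,280). I'm pressing it down about 6 mm past contact.

Call:
move_arm --pt "0 0 0 0 0 0.15 0" --pt "0 0 0 0 0 0.1 0" --pt "0 0 0 0 0 0.08 0" --pt "0 0 0 0 0 0.07 0" --pt "0 0 0 0 0 0.06 0" --pt "0 0 0 0 0 0.05 0" --pt "0 0 0 0 0 0.02 0" --pt "0 0 0 0 0 0 0" --pt "0 0 0 0 0 0 0" --pt "0 0 0 0 0 0 0"

```text
t: 10.35
tool_pos: [0.4624, -0.3079, 0.0851]
orientation: [1.639, 2.679, -0.0]
force: [-4.2, 3.6, 14.1]
opening: 0.0007
gripper_force: 7.3
```

A force of 14 N at tip height 74 mm means the button has bottomed out. I'm releasing it and backing off.

Call:
move_arm --pt "0 0 0 0 0 -0.1 0" --pt "0 0 0 0 0 -0.3 0" --pt "0 0 0 0 0 -0.8 0" --pt "0 0 0 0 0 -1 0" --pt "0 0 0 0 0 -1 0" --pt "0 0 0 0 0 -1 0" --pt "0 0 0 0 0 -0.8 0" --pt "0 0 0 0 0 0 0" --pt "0 0 0 0 0 0 0" --pt "0 0 0 0 0 0 0"

```text
t: 11.35
tool_pos: [0.4611, -0.307, 0.2065]
orientation: [-1.638, -2.677, -0.001]
force: [-0.8, -0.5, -0.3]
opening: 0.0008
gripper_force: 0.0
```

```bash
python3 look.py w6
```

```text
t 11.35 pos [ 0.4611 -0.307   0.2065] z [-0.0022  0.0018 -1.    ] x [-0.455  0.89   0.003] q [-0.68  0.02  1.65 -0.    1.48 -1.15] F [-0.84 -0.5  -0.27] 0.0008227242089247826
[ 393  221  114  107 9146] circle 0.5625 -0.289 0.0461 z 0.0815 tool units to it [-1.21  3.94 -0.01]
[317 229  25  25 482] circle 0.4615 -0.3075 0.01 z 0.0794 tool units to it [-0.03  0.   -0.  ]
```

View pics/w6.png

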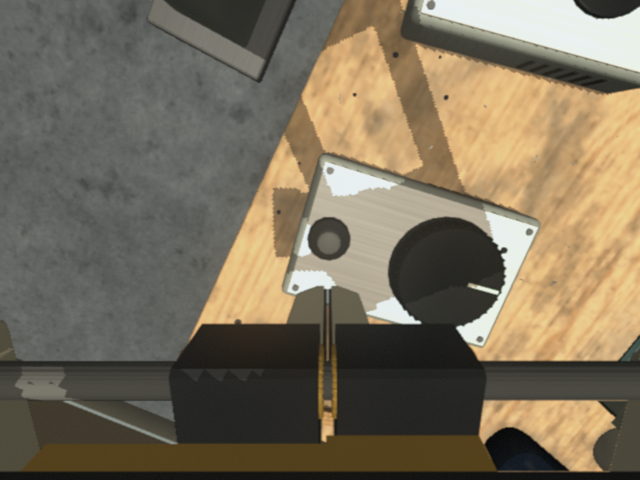

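The pointer (485,288) is still along the unit's +x. The button (329,238) is back up at 79.4 mm, the unit has not moved and the fingers are clear, so I'm handing the job in.

```bash
python3 -c "
from plant import *
print(close_job())"
```

```text
the job is handed in; nothing more can be done
None
```

I turned the dial one click clockwise to the two-dot setting, pressed the start button fully down and let it spring back up, with the controller still in place, then handed the job in; no verdict was returned.

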